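Bolt the organiser's pop-up lid shut

TASK

Lock the grey organiser's pop-up lid with its barrel bolt: lift the red-tabbed handle out of its notch, slide the bolt across onto the lid until its rubber nose meets the keeper's stop, and let the handle down fully into the locking notch, then let go. Work gently: do not ram the bolt into the stop or force the handle against the notches, and leave everything else in the drawer where it lies.

Things in the scene. Friction and masses are not known exactly. Their poses are not given: they have to be found in the camera images.
- organiser: Grey plastic organiser, fixed in the drawer, 150 (its x) x 260 (its y) x 60 mm high; origin at the centre of its underside, z up. The flat top beyond y = +28 mm is a fixed deck, the rest is the shut pop-up lid with a round blue push button. A steel barrel bolt lies on top, parallel to the organiser's y; it slides towards the organiser's -y, onto the lid, into a brass keeper with a stop block.
- bolt_axis (a point): Point on the bolt's axis level with the open notch; in the organiser's frame at x +10, y +60, z +78 mm. The handle swings about this axis (parallel to the organiser's y), and is at this y when the bolt reads 0.
- open_notch (a point): Open notch, where the handle starts: 12 mm wide along the organiser's y, for the 8 mm handle neck; this point is its middle at the top edge, organiser's x -12, y +60, z +94 mm. Notches are gaps in leaves: upright walls 4 mm thick, 20 to 28 mm from the bolt axis towards the organiser's -x, 34 mm (steel, open notch) and 36 mm (brass, locking notch) high above the box top.
- lid_edge (a point): Point under the bolt axis on the lid's edge (organiser's x +10, y +28, z +60 mm). The brass keeper sits here on the lid, at a place that differs each time and that no reading tells: its 12 mm wide locking notch has its middle 36 to 64 mm from the open notch's middle, towards the organiser's -y. Find it by feel with the nose on the keeper's stop. Between the notches the handle lands on a leaf.
- bolt (a joint): Slide of the bolt in m: 0 with the handle in the middle of the open notch (it starts within 2 mm of that), growing towards the organiser's -y. It slides with about 2 N of friction and stays where it is left.
- handle (a joint): Swing of the handle about the bolt axis in rad: 0 down (in a notch, where it points to the organiser's -x, 20 degrees above level), growing as it is lifted, stop at 1.25. The neck clears both leaves from about 0.52 rad. Let go, it falls back by its own weight; on a leaf it rests at about 0.3 rad or more.
- tab (a point): Centre of the handle's red round grip tab: a disc 16 mm in diameter, 14 mm thick, flat faces looking along the bolt (organiser's +y and -y), 56 mm from the bolt axis. Handle down, it is 37 mm above the box top, at the organiser's x -43 mm. It can be pinched from above across its flat faces and turns between the fingers as the handle swings.
- nose: Black sprung rubber nose of the bolt, 11 mm in diameter, ending 22 mm ahead of the handle; origin on the bolt axis at the handle. It meets the keeper's brass stop block when the handle is 1 mm short of the locking notch's middle. The nose yields, about 3 N per mm; pressed 0 to 2.5 mm the handle drops freely into the notch. Never press it with more than 15 N.
- neck: Steel stem of the handle, 8 mm thick, from the bolt to the red tab; origin on the bolt axis. It must not be forced against the notch walls or leaves with more than 12 N.
- lime_stick: Bystander, loose in the drawer: a lime-green slide-out memory stick, about 75 x 20 x 10 mm; origin at the centre of its underside.
- bamboo_drive: Bystander, loose in the drawer: a bamboo-cased memory drive, about 75 x 20 x 10 mm; origin at the centre of its underside.
- rosegold_drive: Bystander, loose in the drawer: a rose-gold metal drive with a thumb slider, about 75 x 20 x 10 mm; origin at the centre of its underside.
- fingerprint_drive: Bystander, loose in the drawer: a black drive with a fingerprint reader, about 75 x 20 x 10 mm; origin at the centre of its underside.
- eraser: Bystander, loose in the drawer: white eraser in a blue sleeve, 43 x 20 x 12 mm; origin at the centre of its underside.
- clip_tin: Bystander, loose in the drawer: round tin with a green rim, 56 mm in diameter, 22 mm high; origin at the centre of its underside.
- card_reader: Bystander, loose on the organiser's lid, well clear of the bolt: flat white card reader 36 x 36 x 9 mm; origin at the centre of its underside.

How it is judged:
By the outcome, as a careful person would: the job done as asked, in the order asked, and still so for the second after the job is handed in, with the robot touching nothing.
It also fails if it takes over 38 s, if anything falls off the work surface, if the arm or the gripper's body presses on something with over 40 N, if the wrist force passes 120 N, or if a joint passes its speed limit or range.

ROBOT

A 6-joint arm with a two-finger parallel gripper is mounted at the origin on the work surface. World frame = base frame: x ahead of the robot, y to its left, z up, the work surface at z = 0. Lengths are in m, angles in degrees, forces in N, time in s.
With the tool pointing down it reaches from about 0.275 to 0.975 m from the base axis. Payload 8.4 kg.
Tool frame: the origin (TCP) lies at the very end of the fingers, on their centre line; the grasp point (between the pads) lies 19 mm behind it; y points along the fingers, z is the direction in which the jaws open and shut, and the axes are right-handed (so a half turn about y gives the same grasp; the last joint's range is limited). The gripper opens to 92 mm and grips with 3 to 60 N. Pads are 20 mm wide; open, the fingers measure 128 mm over their backs; the gripper's body (75 mm by 189 mm) begins 69 mm behind the grasp point.
Start: joints at [-66.257, 20.225, 93.587, -0, 66.188, -0.138], TCP at [0.253, -0.571, 0.215] pointing down, gripper open.
Joint ranges: [-150.9, 150.9], [-52.94, 120.26], [3.33, 152.33], [-74.26, 254.26], [0, 154.13], [-172.89, 172.89]. Speed limits (degrees/s): [127.2, 127.2, 159.86, 180, 180, 180].

INTERFACE

Orientations are given as a 3x3 rotation matrix whose columns are the frame's x, y, z axes.
In Python, from station import arm gives the robot as it stands.
- The arm moves only by the tool step_arm, never from a script. Its argument "rows" is one flat list of numbers, 7 for each row, row after row: the turn, a rotation vector about the tool's x, y, z in degrees, then the shift along the tool's x, y, z in cm, then the opening in per cent of the stroke, from 0 (shut) to 100 (fully open). A call has 1 to 5 rows; each row is the pose to reach, as a shift and turn from the pose commanded when the call began, along the tool's axes at that moment; what a row does not reach only later rows make up. A row lasts 1/12 s, in which the tool goes at most 41.7 mm and 7.16 degrees, less where a joint would pass 70% of its speed; a pose out of reach is approached as far as the arm can. A call with a gripper value outside its range is refused whole. The fingers move at their own pace and stop on an object; "force" is the grip in N (left out, the last holds). Time passes only in rows, so rows that repeat a pose let the fingers close. It gives the time, the measured TCP pose, the force and the opening at its end, in the units of the state.
- arm.sense(): the state, without advancing time (a new reading comes with each control period).
- arm.grab_frame(name): name is "scene" or "top"; returns the picture (480x640x3 uint8, red, green, blue); there is no depth.
- arm.camera_info(name): a dict with "camera_matrix" (3x3 intrinsics, pixels), "k1" (the pictures are not rectified: a ray, as slopes to the right and down, at radius r is drawn at 1 + k1 r^2 times it, then the intrinsics apply), "origin" and "attitude" of the camera in the world. Camera axes: x right, y down, z forward; pixel columns grow to the right and rows downward; lengths in m; the calibration is good to about 2 mm. A picture is of the moment at which its call begins. camera_info takes no time and is no camera call.
- arm.job_done(): hands the job in, once; it reports no verdict.
The state is a dict: "clock": time; "joint_positions": joint angles; "joint_velocities": joint speeds; "joint_torque": joint torques, N m; "position": TCP position; "tool_rot": TCP orientation; "ft_force": force on the tool from outside, world axes, zero at the start; "wrist_torque": the same for the moment, N m; "width": finger opening in m.
Only numpy, scipy, OpenCV 4.12 (cv2) and the standard library are available. Lean on these libraries where they do the work, as an engineer would, in place of code of your own. Each camera call takes 0.05 s, during which the arm holds its last target. There are 200 camera calls.

## Working session

There is one attempt and no reset: what is moved stays moved. The work goes in short steps, Python scripts to look and compute and a tool call to move; the robot and the scene stay as the last step left them, time stands still between calls to the robot, and variables do not carry over. Pictures are saved under pics/ and viewed, about 8 in all and at most 12, crops included, and the job is handed in when it is done.

Besides the shell and the picture viewer there is one more tool, called after "Call:" as name(argument=value, ...), one argument or row to a line, values as JSON. step_arm: Moves the arm, as the interface text tells. Its arguments: {"type":"object","properties":{"rows":{"type":"array","items":{"type":"number"}},"force":{"type":"number"}},"required":["rows"]}

```bash
ls; mkdir -p pics; python3 - <<'E'
from station import arm
import cv2,numpy as np
s=arm.sense();print({k:np.round(v,3).tolist() for k,v in s.items()})
for n in("scene","top"):
    f=arm.grab_frame(n);cv2.imwrite(f"pics/{n}0.png",f[:,:,::-1]);c=arm.camera_info(n);print(n,{k:np.round(v,4).tolist() for k,v in c.items() })
E
```

```text
pics
{'clock': 0.0, 'joint_positions': [-66.258, 20.261, 93.63, -0.001, 66.189, -0.136], 'joint_velocities': [-0.091, -0.05, -0.04, -0.01, -0.04, 0.039], 'joint_torque': [0.001, -59.383, -33.422, 0.07, 0.024, -0.0], 'position': [0.253, -0.571, 0.214], 'tool_rot': [[-0.914, -0.001, 0.405], [-0.405, 0.001, -0.914], [0.0, -1.0, -0.001]], 'ft_force': [-0.159, 0.619, 0.199], 'wrist_torque': [0.026, 0.007, 0.012], 'width': 0.092}
scene {'camera_matrix': [[477.9695, 0.0, 314.5506], [0.0, 477.9695, 243.4613], [0.0, 0.0, 1.0]], 'k1': -0.0831, 'origin': [0.9555, 0.3695, 0.8258], 'attitude': [[-0.7137, 0.5661, -0.4124], [0.7004, 0.5714, -0.4276], [-0.0064, -0.5941, -0.8044]]}
top {'camera_matrix': [[551.3485, 0.0, 322.1984], [0.0, 551.3485, 234.1425], [0.0, 0.0, 1.0]], 'k1': -0.059, 'origin': [0.4112, -0.0019, 1.0623], 'attitude': [[0.0263, -0.988, 0.1522], [-0.9996, -0.028, -0.0089], [0.013, -0.1519, -0.9883]]}
```

View pics/scene0.png

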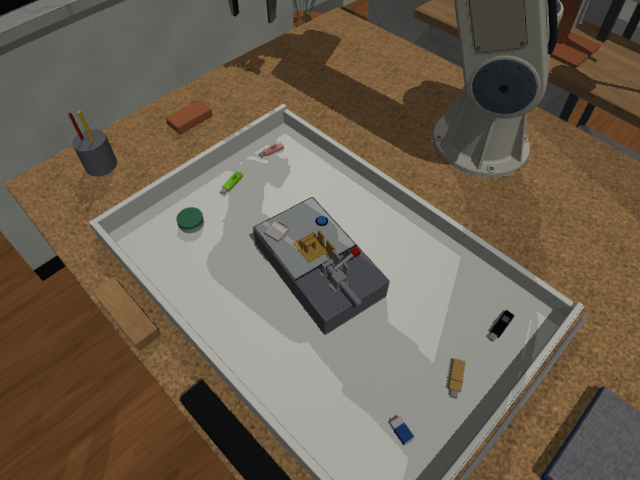

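View pics/top0.png

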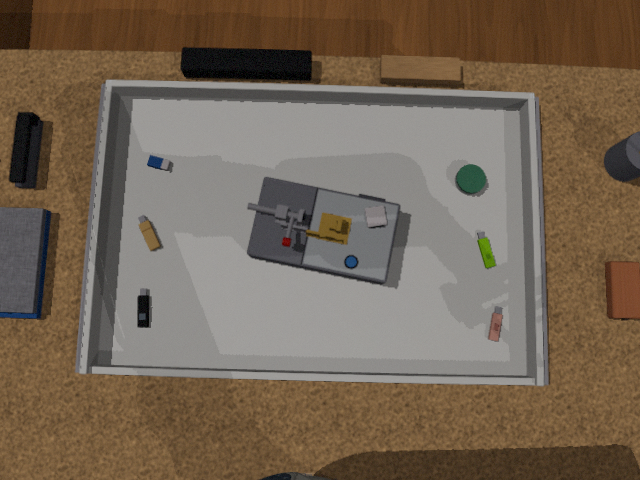

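Scene: the organiser is central, with the red tab at (356,252) in "scene" and (286,241) in "top". The deck is on the left in "top" (world +y), so the bolt slides to the right. I'll triangulate the tab and enlarge the area.

```bash
cat > h.py <<'E'
import cv2,numpy as np
from station import arm
def ray(n,uv):
    c=arm.camera_info(n);K=np.array(c["camera_matrix"]);d=np.array([c["k1"],0,0,0.])
    # k1 model equals OpenCV's radial k1
    p=cv2.undistortPoints(np.array(uv,float).reshape(-1,1,2),K,d)[:,0]
    v=np.c_[p,np.ones(len(p))]@np.array(c["attitude"]).T
    return np.array(c["origin"]),v
def plane(n,uv,z):
    o,v=ray(n,uv);return o+v*((z-o[2])/v[:,2])[:,None]
def tri(a,b):
    (o1,v1),(o2,v2)=ray("scene",a),ray("top",b);v1,v2=v1[0],v2[0]
    t=np.linalg.lstsq(np.c_[v1,-v2],o2-o1,rcond=None)[0]
    p,q=o1+t[0]*v1,o2+t[1]*v2;return (p+q)/2,np.linalg.norm(p-q)
def blob(f,lo,hi,roi):
    h=cv2.cvtColor(f,cv2.COLOR_RGB2HSV);m=cv2.inRange(h,lo,hi);x0,y0,x1,y1=roi
    k=np.zeros_like(m);k[y0:y1,x0:x1]=m[y0:y1,x0:x1]
    n,_,s,c=cv2.connectedComponentsWithStats(k);i=1+s[1:,4].argmax();return c[i],s[i]
E
python3 - <<'E'
from h import *
a=cv2.imread("pics/scene0.png")[:,:,::-1];b=cv2.imread("pics/top0.png")[:,:,::-1]
a=a.copy();b=b.copy()
R=((0,150,80),(6,255,255));B=((100,120,60),(115,255,255))
ra,rb=blob(a,*R,(330,230,380,270)),blob(b,*R,(270,225,300,255));print(ra,rb,tri(ra[0],rb[0]))
ba,bb=blob(a,*B,(300,205,340,240)),blob(b,*B,(335,245,370,275));print(ba,bb,tri(ba[0],bb[0]))
g=np.vstack([cv2.resize(b[160:300,230:420],None,fx=3,fy=3,interpolation=2)[:300*2][:420], ])
cv2.imwrite("pics/topz.png",cv2.resize(b[165:295,235:415],None,fx=4.4,fy=4.4,interpolation=2)[:,:,::-1])
cv2.imwrite("pics/scz.png",cv2.resize(a[190:340,240:400],None,fx=4,fy=4,interpolation=2)[:,:,::-1])
E
```

```text
(array([355.40322581, 251.19354839]), array([351, 247,  10,  10,  62], dtype=int32)) (array([285.95, 241.65]), array([282, 238,   8,   8,  40], dtype=int32)) (array([0.54388855, 0.05229697, 0.10425781]), np.float64(0.0009728965912986931))
(array([321.42857143, 219.63492063]), array([317, 216,  10,   8,  63], dtype=int32)) (array([350.84848485, 261.23232323]), array([346, 256,  11,  11,  99], dtype=int32)) (array([ 0.51610665, -0.06431918,  0.07140509]), np.float64(0.0011940735579585773))
```

View pics/topz.png

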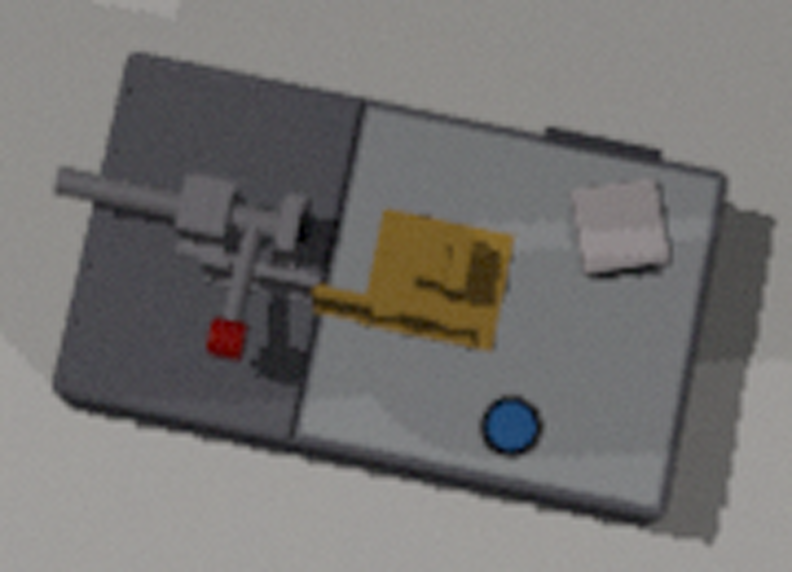

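View pics/scz.png

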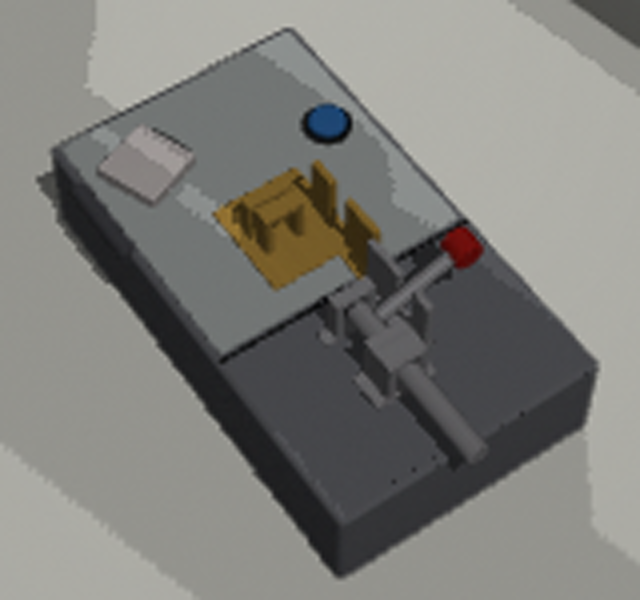

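The zoomed "top" view gives the top-face corners at (130,52), (725,175), (660,515) and (58,385). In the zoomed "scene" view the brass notch gap runs from about (335,180) to (347,200). Next I'll work out the frame and the expected keeper position.

```bash
python3 - <<'E'
from h import *
c=np.array([[130,52],[725,175],[660,515],[58,385]])/4.4+[235,165]
P=plane("top",c,.067)[:,:2];print(P.round(4),[np.linalg.norm(P[i]-P[(i+1)%4]).round(4) for i in range(4)])
ey=(P[0]-P[1])+(P[3]-P[2]);ey/=np.linalg.norm(ey)
ex2=(P[0]-P[3])+(P[1]-P[2]);ex2/=np.linalg.norm(ex2)
ey2=np.array([-ex2[1],ex2[0]]);print(ey,ey2)
y=ey+ey2;y/=np.linalg.norm(y);x=np.array([y[1],-y[0]]);O=P.mean(0)
print("yaw",np.degrees(np.arctan2(-y[0],y[1])),O)
tab,_=tri((355.4,251.2),(285.95,241.65));print("tab org",(tab[:2]-O)@x,(tab[:2]-O)@y)
but,_=tri((321.4,219.6),(350.85,261.2));print("button org",(but[:2]-O)@x,(but[:2]-O)@y)
g=plane("scene",np.array([[335,180],[347,200],[313,162],[380,235]])/4+[240,190],.103)[:,:2]
print("brass gap org",((g-O)@np.c_[x,y]).round(4).tolist())
R=np.array(arm.sense()["tool_rot"]);s=arm.sense()
print("tool z yaw",np.degrees(np.arctan2(R[1,2],R[0,2])), "org y dir",np.degrees(np.arctan2(y[1],y[0])))
d=tab-np.array(s["position"]);print("delta world",d,"tool",R.T@d)
E
```

```text
[[ 0.669   0.099 ]
 [ 0.6234 -0.1527]
 [ 0.4801 -0.1266]
 [ 0.5269  0.1227]] [np.float64(0.2558), np.float64(0.1456), np.float64(0.2536), np.float64(0.1441)]
[0.18153871 0.9833838 ] [0.17174451 0.98514152]
yaw -10.174331158949746 [ 0.57486927 -0.01440964]
tab org -0.042273160895797836 0.06018516328200976
button org -0.04896863166591728 -0.059501308500647686
brass gap org [[-0.0158, -0.0053], [-0.0137, 0.0077], [-0.0134, -0.0202], [-0.0146, 0.0331]]
tool z yaw -66.1214218291671 org y dir 79.82566884105026
delta world [ 0.29106575  0.62338067 -0.1097023 ] tool [-0.51849676  0.11025826 -0.45206367]
```

Tab at organiser (-42, 60) against the expected (-43, 60), and the face measures 255 x 145 mm at my assumed height, so the estimates hold together. The keeper notch should be about 59 mm along. Setting off.

Call:
step_arm(
  rows=[0, 34, 0, -51.8, 0, -45.2, 45, 0, 34, 0, -51.8, 0, -45.2, 45, 0, 34, 0, -51.8, 0, -45.2, 45, 0, 34, 0, -51.8, 0, -45.2, 45, 0, 34, 0, -51.8, 0, -45.2, 45],
  force=8,
)

```text
clock: 0.52
position: [0.3402, -0.3835, 0.2143]
tool_rot: [[-0.983, -0.0, -0.182], [0.182, 0.0, -0.983], [0.0, -1.0, -0.0]]
ft_force: [0.4, -0.2, 0.1]
width: 0.061
```

```bash
cat > d.py <<'E'
from h import *
T=np.array([.5439,.0523,.1043]);yo=np.array([.1767,.9843,0])
s=arm.sense();R=np.array(s["tool_rot"]);d=T-np.array(s["position"])
print(s["clock"],"pos",np.round(s["position"],4),"dcm",(R.T@d*100).round(2),"zaxis",R[:,2].round(3),"y",R[:,1].round(3),"F",np.round(s["ft_force"],2),"Fy_org",round(float(yo@s["ft_force"]),2),"w",s["width"])
E
python3 d.py
```

```text
0.5167 pos [ 0.3402 -0.3835  0.2143] dcm [-12.08  11.01 -46.56] zaxis [-0.182 -0.983 -0.   ] y [-0.  0. -1.] F [ 0.37 -0.22  0.1 ] Fy_org -0.15 w 0.06095555823855097
```

Call:
step_arm(
  rows=[0, 0, 0, -12.1, 0, -46.5, 45, 0, 0, 0, -12.1, 0, -46.5, 45, 0, 0, 0, -12.1, 0, -46.5, 45, 0, 0, 0, -12.1, 0, -46.5, 45, 0, 0, 0, -12.1, 0, -46.5, 45],
)

```text
clock: 0.93
position: [0.4273, -0.1939, 0.2146]
tool_rot: [[-0.984, -0.0, -0.176], [0.176, 0.0, -0.984], [0.0, -1.0, 0.0]]
ft_force: [1.0, -0.4, 0.6]
width: 0.0411
```

```bash
python3 d.py
```

```text
0.9333 pos [ 0.4273 -0.1939  0.2146] dcm [ -7.14  11.03 -26.29] zaxis [-0.176 -0.984  0.   ] y [-0.  0. -1.] F [ 1.03 -0.35  0.56] Fy_org -0.16 w 0.04110238650382158
```

Call:
step_arm(
  rows=[0, 0, 0, -7.1, 3, -26.3, 45, 0, 0, 0, -7.1, 3, -26.3, 45, 0, 0, 0, -7.1, 3, -26.3, 45, 0, 0, 0, -7.1, 3, -26.3, 45, 0, 0, 0, -7.1, 3, -26.3, 45],
)

```text
clock: 1.35
position: [0.5157, -0.0065, 0.1915]
tool_rot: [[-0.984, -0.0, -0.176], [0.176, -0.0, -0.984], [0.0, -1.0, 0.0]]
ft_force: [-0.4, -0.9, -0.2]
width: 0.0411
```

```bash
python3 d.py
```

```text
1.35 pos [ 0.5157 -0.0065  0.1915] dcm [-1.75  8.72 -6.28] zaxis [-0.176 -0.984  0.   ] y [-0. -0. -1.] F [-0.35 -0.91 -0.17] Fy_org -0.96 w 0.04114671861211527
```

Call:
step_arm(
  rows=[0, 0, 0, -1.7, 4, -6, 45, 0, 0, 0, -1.7, 4, -6, 45, 0, 0, 0, -1.7, 4, -6, 45, 0, 0, 0, -1.7, 4, -6, 45],
)

```text
clock: 1.68
position: [0.5419, 0.0486, 0.1504]
tool_rot: [[-0.985, -0.003, -0.173], [0.173, -0.0, -0.985], [0.003, -1.0, 0.001]]
ft_force: [0.6, -0.5, 1.0]
width: 0.0415
```

```bash
python3 d.py; python3 - <<'E'
from h import *
a=arm.grab_frame("scene");b=arm.grab_frame("top")
z=lambda f,x,y:cv2.resize(f[y:y+130,x:x+130],(390,390),interpolation=2)
cv2.imwrite("pics/near.png",np.hstack([z(a,290,180),z(b,220,170)])[:,:,::-1])
E
```

```text
1.6833 pos [0.5419 0.0486 0.1504] dcm [-0.15  4.61 -0.4 ] zaxis [-0.173 -0.985  0.001] y [-0.003 -0.    -1.   ] F [ 0.6  -0.49  0.96] Fy_org -0.38 w 0.04150453888935811
```

View pics/near.png

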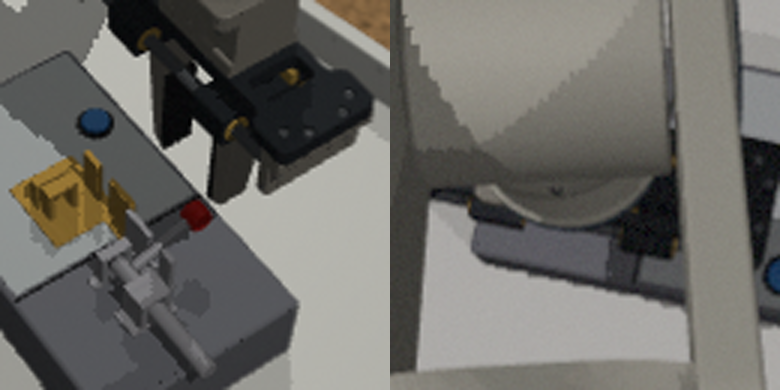

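The gripper hangs above and towards the tab (left panel: tab at about (195,213), fingertips at (170,145) and (215,195)); the top view is blocked by the arm. Descending over the tab.

Call:
step_arm(
  rows=[0, 0, 0, -0.15, 1.5, -0.4, 45, 0, 0, 0, -0.15, 3, -0.4, 45, 0, 0, 0, -0.15, 4.5, -0.4, 45, 0, 0, 0, -0.15, 5.9, -0.4, 45, 0, 0, 0, -0.15, 5.9, -0.4, 45],
)

```text
clock: 2.2
position: [0.5433, 0.0497, 0.0915]
tool_rot: [[-0.984, -0.003, -0.177], [0.177, -0.0, -0.984], [0.002, -1.0, 0.001]]
ft_force: [-0.4, 0.1, -0.3]
width: 0.0413
```

```bash
python3 d.py; python3 - <<'E'
from h import *
a=arm.grab_frame("scene")
cv2.imwrite("pics/near2.png",cv2.resize(a[180:310,290:420],(520,520),interpolation=2)[:,:,::-1])
E
```

```text
2.2 pos [0.5433 0.0497 0.0915] dcm [-0.01 -1.28 -0.27] zaxis [-0.177 -0.984  0.001] y [-0.003 -0.    -1.   ] F [-0.35  0.1  -0.26] Fy_org 0.04 w 0.04129180283452314
```

View pics/near2.png

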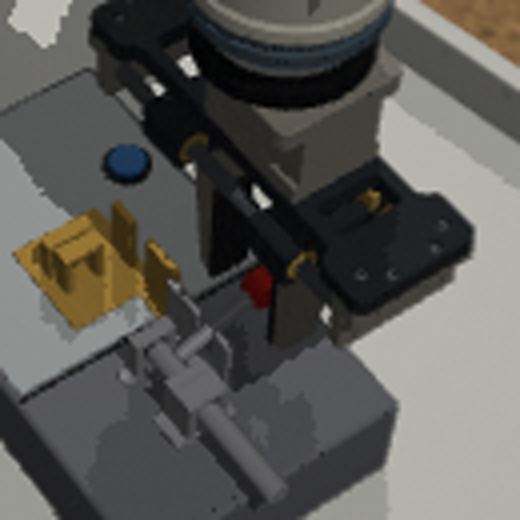

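The tab (257,287) is between the fingers, a little nearer the +y one, matching the 2.7 mm computed. Centring, then closing lightly.

Call:
step_arm(
  rows=[0, 0, 0, 0, 0, -0.25, 45, 0, 0, 0, 0, 0, -0.25, 30, 0, 0, 0, 0, 0, -0.25, 25, 0, 0, 0, 0, 0, -0.25, 21, 0, 0, 0, 0, 0, -0.25, 19],
  force=5,
)

```text
clock: 2.67
position: [0.5456, 0.0537, 0.0934]
tool_rot: [[-0.984, 0.001, -0.176], [0.176, 0.0, -0.984], [-0.001, -1.0, -0.0]]
ft_force: [0.3, 0.2, -0.1]
width: 0.0181
```

```bash
python3 d.py
```

```text
2.6667 pos [0.5456 0.0537 0.0934] dcm [ 0.14 -1.09  0.16] zaxis [-0.176 -0.984 -0.   ] y [ 0.001  0.    -1.   ] F [ 0.27  0.2  -0.12] Fy_org 0.25 w 0.01805584971175225
```

Call:
step_arm(
  rows=[0, 0, 0, 0, 0, 0, 17, 0, 0, 0, 0, 0, 0, 17],
)

```text
clock: 2.83
position: [0.5454, 0.0534, 0.093]
tool_rot: [[-0.984, 0.0, -0.175], [0.175, -0.0, -0.984], [-0.0, -1.0, 0.0]]
ft_force: [0.2, -2.1, 2.0]
width: 0.0155
```

```bash
python3 d.py
```

```text
2.8333 pos [0.5454 0.0534 0.093 ] dcm [ 0.12 -1.13  0.14] zaxis [-0.175 -0.984  0.   ] y [ 0. -0. -1.] F [ 0.25 -2.12  1.97] Fy_org -2.05 w 0.015525059716368606
```

Call:
step_arm(
  rows=[0, 0, 0, 0, 0, 0.1, 17, 0, 0, 0, 0, 0, 0.1, 14, 0, 0, 0, 0, 0, 0.1, 10, 0, 0, 0, 0, 0, 0.1, 10],
)

```text
clock: 3.17
position: [0.545, 0.0526, 0.0928]
tool_rot: [[-0.984, -0.0, -0.176], [0.176, -0.0, -0.984], [0.0, -1.0, 0.0]]
ft_force: [-1.3, -0.6, -0.1]
width: 0.014
```

```bash
python3 d.py
```

```text
3.1667 pos [0.545  0.0526 0.0928] dcm [ 0.11 -1.15  0.05] zaxis [-0.176 -0.984  0.   ] y [-0. -0. -1.] F [-1.27 -0.57 -0.09] Fy_org -0.78 w 0.013984927109828226
```

Gripped at 14.0 mm, which matches the tab. Lifting along the 56 mm arc.

Call:
step_arm(
  rows=[0, 0, 0, -0.14, -0.44, 0, 10, 0, 0, 0, -0.41, -0.88, 0, 10, 0, 0, 0, -0.68, -1.3, 0, 10, 0, 0, 0, -0.97, -1.68, 0, 10, 0, 0, 0, -0.97, -1.68, 0, 10],
  force=12,
)

```text
clock: 3.58
position: [0.555, 0.0508, 0.1105]
tool_rot: [[-0.984, -0.0, -0.176], [0.176, -0.0, -0.984], [0.0, -1.0, 0.0]]
ft_force: [-2.2, -0.1, 0.3]
width: 0.0134
```

```bash
python3 d.py
```

```text
3.5833 pos [0.555  0.0508 0.1105] dcm [1.12 0.62 0.05] zaxis [-0.176 -0.984  0.   ] y [-0. -0. -1.] F [-2.21 -0.08  0.32] Fy_org -0.47 w 0.013362714066432812
```

Call:
step_arm(
  rows=[0, 0, 0, -0.34, -0.36, 0, 10, 0, 0, 0, -0.69, -0.69, 0, 10, 0, 0, 0, -1.0, -0.94, 0, 10, 0, 0, 0, -1.32, -1.15, 0, 10, 0, 0, 0, -1.32, -1.15, 0, 10],
)

```text
clock: 4.0
position: [0.5685, 0.0484, 0.1218]
tool_rot: [[-0.984, 0.001, -0.176], [0.176, -0.0, -0.984], [-0.001, -1.0, -0.0]]
ft_force: [-2.9, -1.0, 3.5]
width: 0.0139
```

```bash
python3 d.py;  python3 - <<'E'
from h import *
a=arm.grab_frame("scene")
cv2.imwrite("pics/lift.png",cv2.resize(a[180:310,290:420],(520,520),interpolation=2)[:,:,::-1])
E
```

```text
4.0 pos [0.5685 0.0484 0.1218] dcm [2.49 1.74 0.05] zaxis [-0.176 -0.984 -0.   ] y [ 0.001 -0.    -1.   ] F [-2.89 -0.97  3.49] Fy_org -1.46 w 0.013894746161839475
```

View pics/lift.png

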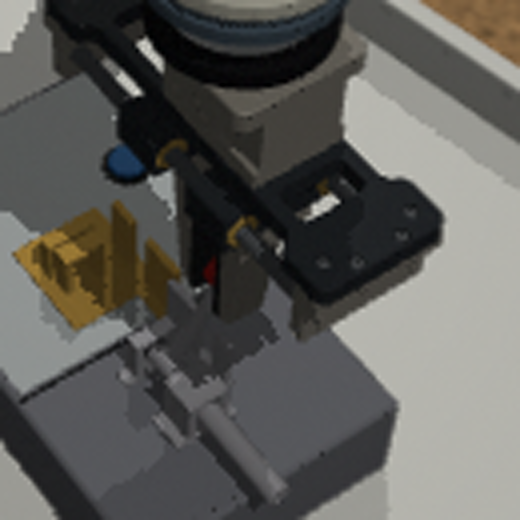

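The handle is up with the tab (210,270) between the fingers, at about 0.68 rad by geometry. Sliding the first 30 mm, still short of the earliest possible stop.

Call:
step_arm(
  rows=[0, 0, 0, 0.05, -0.05, 0.4, 10, 0, 0, 0, 0.05, -0.05, 1.1, 10, 0, 0, 0, 0.05, -0.05, 1.8, 10, 0, 0, 0, 0.05, -0.05, 2.4, 10, 0, 0, 0, 0.05, -0.05, 2.8, 10],
)

```text
clock: 4.47
position: [0.5627, 0.0202, 0.1216]
tool_rot: [[-0.984, 0.001, -0.176], [0.176, -0.0, -0.984], [-0.001, -1.0, -0.0]]
ft_force: [4.3, 0.7, -6.7]
width: 0.0139
```

```bash
python3 d.py
```

```text
4.4667 pos [0.5627 0.0202 0.1216] dcm [ 2.42  1.72 -2.83] zaxis [-0.176 -0.984 -0.   ] y [ 0.001 -0.    -1.   ] F [ 4.33  0.68 -6.69] Fy_org 1.43 w 0.013850103280204874
```

Call:
step_arm(
  rows=[0, 0, 0, -0.03, 0.03, 0.2, 10, 0, 0, 0, -0.03, 0.03, 0.5, 10, 0, 0, 0, -0.03, 0.03, 0.8, 10, 0, 0, 0, -0.03, 0.03, 1.1, 10, 0, 0, 0, -0.03, 0.03, 1.1, 10],
)

```text
clock: 4.88
position: [0.5607, 0.0097, 0.1214]
tool_rot: [[-0.984, 0.0, -0.176], [0.176, -0.0, -0.984], [-0.0, -1.0, 0.0]]
ft_force: [3.2, -1.0, -2.5]
width: 0.0141
```

Call:
step_arm(
  rows=[0, 0, 0, 0, 0, 0.2, 10, 0, 0, 0, 0, 0, 0.4, 10, 0, 0, 0, 0, 0, 0.5, 10, 0, 0, 0, 0, 0, 0.5, 10],
)

```text
clock: 5.22
position: [0.5597, 0.0051, 0.1213]
tool_rot: [[-0.984, 0.0, -0.176], [0.176, -0.0, -0.984], [-0.0, -1.0, 0.0]]
ft_force: [3.3, 0.3, -2.3]
width: 0.0139
```

```bash
python3 d.py
```

```text
5.2167 pos [0.5597 0.0051 0.1213] dcm [ 2.39  1.7  -4.36] zaxis [-0.176 -0.984  0.   ] y [ 0. -0. -1.] F [ 3.29  0.28 -2.33] Fy_org 0.86 w 0.013927247946653124
```

Call:
step_arm(
  rows=[0, 0, 0, 0, 0, 0.2, 10, 0, 0, 0, 0, 0, 0.3, 10, 0, 0, 0, 0, 0, 0.4, 10, 0, 0, 0, 0, 0, 0.4, 10],
)

```text
clock: 5.55
position: [0.559, 0.0012, 0.1213]
tool_rot: [[-0.984, -0.0, -0.176], [0.176, -0.0, -0.984], [0.0, -1.0, 0.0]]
ft_force: [3.3, 1.4, -2.6]
width: 0.0139
```

```bash
python3 d.py
```

```text
5.55 pos [0.559  0.0012 0.1213] dcm [ 2.38  1.7  -4.76] zaxis [-0.176 -0.984  0.   ] y [-0. -0. -1.] F [ 3.28  1.42 -2.62] Fy_org 1.97 w 0.01390683644175878
```

Call:
step_arm(
  rows=[0, 0, 0, 0, 0, 0.1, 10, 0, 0, 0, 0, 0, 0.2, 10, 0, 0, 0, 0, 0, 0.3, 10, 0, 0, 0, 0, 0, 0.3, 10],
)

```text
clock: 5.88
position: [0.5585, -0.0017, 0.1213]
tool_rot: [[-0.984, -0.0, -0.176], [0.176, -0.0, -0.984], [0.0, -1.0, 0.0]]
ft_force: [4.8, 1.0, -2.4]
width: 0.0136
```

```bash
python3 d.py
```

```text
5.8833 pos [ 0.5585 -0.0017  0.1213] dcm [ 2.38  1.7  -5.06] zaxis [-0.176 -0.984  0.   ] y [-0. -0. -1.] F [ 4.84  0.99 -2.39] Fy_org 1.83 w 0.01355895138213933
```

Call:
step_arm(
  rows=[0, 0, 0, 0, 0, 0.1, 10, 0, 0, 0, 0, 0, 0.2, 10, 0, 0, 0, 0, 0, 0.2, 10],
)

```text
clock: 6.13
position: [0.5581, -0.0037, 0.1213]
tool_rot: [[-0.984, -0.0, -0.176], [0.176, -0.0, -0.984], [0.0, -1.0, 0.0]]
ft_force: [3.8, -0.2, -3.0]
width: 0.0137
```

```bash
python3 d.py
```

```text
6.1333 pos [ 0.5581 -0.0037  0.1213] dcm [ 2.38  1.7  -5.26] zaxis [-0.176 -0.984  0.   ] y [-0. -0. -1.] F [ 3.78 -0.2  -2.96] Fy_org 0.47 w 0.013747321002291028
```

Call:
step_arm(
  rows=[0, 0, 0, 0, 0, 0.1, 10, 0, 0, 0, 0, 0, 0.2, 10, 0, 0, 0, 0, 0, 0.2, 10],
)

```text
clock: 6.38
position: [0.5577, -0.0057, 0.1213]
tool_rot: [[-0.984, -0.0, -0.176], [0.176, -0.0, -0.984], [0.0, -1.0, 0.0]]
ft_force: [3.2, 0.4, -2.6]
width: 0.0141
```

```bash
python3 d.py
```

```text
6.3833 pos [ 0.5577 -0.0057  0.1213] dcm [ 2.38  1.7  -5.46] zaxis [-0.176 -0.984  0.   ] y [-0. -0. -1.] F [ 3.2   0.42 -2.56] Fy_org 0.98 w 0.014130402211462566
```

Call:
step_arm(
  rows=[0, 0, 0, 0, 0, 0.07, 10, 0, 0, 0, 0, 0, 0.15, 10, 0, 0, 0, 0, 0, 0.15, 10],
)

```text
clock: 6.63
position: [0.5575, -0.0071, 0.1213]
tool_rot: [[-0.984, -0.0, -0.176], [0.176, -0.0, -0.984], [0.0, -1.0, 0.0]]
ft_force: [3.7, 1.3, -3.2]
width: 0.0137
```

```bash
python3 d.py
```

```text
6.6333 pos [ 0.5575 -0.0071  0.1213] dcm [ 2.38  1.7  -5.61] zaxis [-0.176 -0.984  0.   ] y [-0. -0. -1.] F [ 3.74  1.29 -3.25] Fy_org 1.93 w 0.013659228679859867
```

Call:
step_arm(
  rows=[0, 0, 0, 0, 0, 0.07, 10, 0, 0, 0, 0, 0, 0.15, 10, 0, 0, 0, 0, 0, 0.15, 10],
)

```text
clock: 6.88
position: [0.5572, -0.0086, 0.1213]
tool_rot: [[-0.984, 0.0, -0.176], [0.176, -0.0, -0.984], [-0.0, -1.0, 0.0]]
ft_force: [3.2, 0.6, -2.7]
width: 0.0139
```

```bash
python3 d.py
```

```text
6.8833 pos [ 0.5572 -0.0086  0.1213] dcm [ 2.38  1.7  -5.76] zaxis [-0.176 -0.984  0.   ] y [ 0. -0. -1.] F [ 3.21  0.58 -2.71] Fy_org 1.14 w 0.013861209437588022
```

Call:
step_arm(
  rows=[0, 0, 0, 0, 0, 0.07, 10, 0, 0, 0, 0, 0, 0.15, 10, 0, 0, 0, 0, 0, 0.15, 10],
)

```text
clock: 7.13
position: [0.557, -0.01, 0.1213]
tool_rot: [[-0.984, 0.0, -0.176], [0.176, 0.0, -0.984], [-0.0, -1.0, -0.0]]
ft_force: [3.0, 1.3, -2.7]
width: 0.0133
```

```bash
python3 d.py
```

```text
7.1333 pos [ 0.557  -0.01    0.1213] dcm [ 2.38  1.7  -5.9 ] zaxis [-0.176 -0.984 -0.   ] y [ 0.  0. -1.] F [ 2.98  1.28 -2.67] Fy_org 1.79 w 0.013254888484569422
```

Call:
step_arm(
  rows=[0, 0, 0, 0, 0, 0.07, 10, 0, 0, 0, 0, 0, 0.15, 10, 0, 0, 0, 0, 0, 0.15, 10],
)

```text
clock: 7.38
position: [0.5568, -0.011, 0.1213]
tool_rot: [[-0.984, 0.0, -0.176], [0.176, 0.001, -0.984], [-0.0, -1.0, -0.001]]
ft_force: [3.9, 3.5, -3.2]
width: 0.0139
```

```bash
python3 d.py
```

```text
7.3833 pos [ 0.5568 -0.011   0.1213] dcm [ 2.39  1.71 -6.01] zaxis [-0.176 -0.984 -0.001] y [ 0.     0.001 -1.   ] F [ 3.85  3.46 -3.17] Fy_org 4.08 w 0.013857974645136304
```

Call:
step_arm(
  rows=[0, 0, 0, 0, 0, 0.05, 10, 0, 0, 0, 0, 0, 0.05, 10, 0, 0, 0, 0, 0, 0.05, 10],
)

```text
clock: 7.63
position: [0.5567, -0.0113, 0.1213]
tool_rot: [[-0.984, 0.0, -0.176], [0.176, 0.001, -0.984], [-0.0, -1.0, -0.001]]
ft_force: [4.4, 6.3, -2.4]
width: 0.0139
```

```bash
python3 d.py
```

```text
7.6333 pos [ 0.5567 -0.0113  0.1213] dcm [ 2.38  1.71 -6.03] zaxis [-0.176 -0.984 -0.001] y [ 0.     0.001 -1.   ] F [ 4.43  6.32 -2.43] Fy_org 7.0 w 0.013890984786504646
```

Nose contact is clear: axial force rose from about 1.5 N to 7 N within 1.3 mm, near the 59 mm predicted. Pressed about 1 to 1.5 mm, so I can start lowering along the arc.

Call:
step_arm(
  rows=[0, 0, 0, 0.3, 0.2, 0, 10, 0, 0, 0, 0.63, 0.46, 0, 10, 0, 0, 0, 0.97, 0.79, 0, 10, 0, 0, 0, 1.26, 1.07, 0, 10, 0, 0, 0, 1.26, 1.07, 0, 10],
  force=10,
)

```text
clock: 8.05
position: [0.5437, -0.009, 0.1103]
tool_rot: [[-0.984, -0.0, -0.176], [0.176, 0.001, -0.984], [0.001, -1.0, -0.001]]
ft_force: [3.1, 5.5, -1.2]
width: 0.0139
```

```bash
python3 d.py
```

```text
8.05 pos [ 0.5437 -0.009   0.1103] dcm [ 1.06  0.6  -6.03] zaxis [-0.176 -0.984 -0.001] y [-0.     0.001 -1.   ] F [ 3.14  5.54 -1.25] Fy_org 6.01 w 0.013919553438679797
```

Call:
step_arm(
  rows=[0, 0, 0, 0.18, 0.2, 0, 10, 0, 0, 0, 0.34, 0.41, 0, 10, 0, 0, 0, 0.47, 0.62, 0, 10, 0, 0, 0, 0.47, 0.62, 0, 10],
)

```text
clock: 8.38
position: [0.5392, -0.0081, 0.1042]
tool_rot: [[-0.984, -0.001, -0.176], [0.176, 0.001, -0.984], [0.001, -1.0, -0.001]]
ft_force: [2.4, 6.1, -0.3]
width: 0.0142
```

```bash
python3 d.py
```

```text
8.3833 pos [ 0.5392 -0.0081  0.1042] dcm [ 0.6   0.   -6.03] zaxis [-0.176 -0.984 -0.001] y [-0.001  0.001 -1.   ] F [ 2.44  6.15 -0.26] Fy_org 6.48 w 0.014234297411278088
```

No vertical reaction below leaf level, so the neck is entering the notch. Lowering the rest.

Call:
step_arm(
  rows=[0, 0, 0, 0.14, 0.24, 0, 10, 0, 0, 0, 0.26, 0.48, 0, 10, 0, 0, 0, 0.36, 0.74, 0, 10, 0, 0, 0, 0.43, 0.95, 0, 10, 0, 0, 0, 0.43, 0.95, 0, 10],
)

```text
clock: 8.8
position: [0.5345, -0.0073, 0.0946]
tool_rot: [[-0.984, -0.002, -0.176], [0.176, 0.001, -0.984], [0.002, -1.0, -0.001]]
ft_force: [0.9, 6.2, 1.5]
width: 0.0139
```

```bash
python3 d.py
```

```text
8.8 pos [ 0.5345 -0.0073  0.0946] dcm [ 0.12 -0.96 -6.03] zaxis [-0.176 -0.984 -0.001] y [-0.002  0.001 -1.   ] F [0.86 6.23 1.49] Fy_org 6.28 w 0.013924670518299601
```

Nearly down; the final 2 mm, checking for the bottom.

Call:
step_arm(
  rows=[0, 0, 0, 0.03, 0.1, 0, 10, 0, 0, 0, 0.05, 0.18, 0, 10, 0, 0, 0, 0.05, 0.18, 0, 10],
)

```text
clock: 9.05
position: [0.534, -0.0072, 0.0932]
tool_rot: [[-0.984, -0.002, -0.176], [0.176, 0.001, -0.984], [0.002, -1.0, -0.001]]
ft_force: [-1.2, 6.2, 3.4]
width: 0.0142
```

```bash
python3 d.py
```

```text
9.05 pos [ 0.534  -0.0072  0.0932] dcm [ 0.07 -1.1  -6.04] zaxis [-0.176 -0.984 -0.001] y [-0.002  0.001 -1.   ] F [-1.23  6.22  3.43] Fy_org 5.91 w 0.014155582149842364
```

The handle is down (same height as at the start, light bottom reaction). Releasing.

Call:
step_arm(
  rows=[0, 0, 0, 0, 0, 0, 17, 0, 0, 0, 0, 0, 0, 25, 0, 0, 0, 0, 0, 0, 35, 0, 0, 0, 0, 0, 0, 40, 0, 0, 0, 0, 0, 0, 40],
)

```text
clock: 9.47
position: [0.5346, -0.0082, 0.093]
tool_rot: [[-0.984, -0.001, -0.176], [0.176, -0.0, -0.984], [0.001, -1.0, 0.0]]
ft_force: [-0.6, -0.4, 0.5]
width: 0.0365
```

```bash
python3 d.py
```

```text
9.4667 pos [ 0.5346 -0.0082  0.093 ] dcm [ 0.15 -1.14 -6.12] zaxis [-0.176 -0.984  0.   ] y [-0.001 -0.    -1.   ] F [-0.59 -0.39  0.45] Fy_org -0.48 w 0.03653485315626592
```

Free. Going straight up, then back clear of both cameras' views.

Call:
step_arm(
  rows=[0, 0, 0, 0, -1, 0, 40, 0, 0, 0, 0, -3, 0, 40, 0, 0, 0, 0, -6, 0, 40, 0, 0, 0, 0, -10, 0, 40, 0, 0, 0, 0, -13, 0, 40],
)

```text
clock: 9.88
position: [0.535, -0.0081, 0.2262]
tool_rot: [[-0.984, 0.001, -0.176], [0.176, -0.0, -0.984], [-0.001, -1.0, -0.0]]
ft_force: [0.3, 0.4, -0.3]
width: 0.0365
```

Call:
step_arm(
  rows=[0, 0, 0, 10, -2, 18, 40, 0, 0, 0, 10, -2, 18, 40, 0, 0, 0, 10, -2, 18, 40, 0, 0, 0, 10, -2, 18, 40, 0, 0, 0, 10, -2, 18, 40],
)

```text
clock: 10.3
position: [0.4032, -0.1687, 0.2441]
tool_rot: [[-0.985, 0.001, -0.175], [0.175, -0.001, -0.985], [-0.001, -1.0, 0.0]]
ft_force: [0.4, -1.0, 0.2]
width: 0.0367
```

```bash
python3 d.py;  python3 - <<'E'
from h import *
a=arm.grab_frame("scene");b=arm.grab_frame("top")
cv2.imwrite("pics/endA.png",np.hstack([cv2.resize(a[180:340,240:400],(480,480),interpolation=2),cv2.resize(b[100:400,230:430],(320,480),interpolation=2)])[:,:,::-1])
try:
    r=blob(a,(0,150,80),(6,255,255),(290,200,380,270));p=plane("scene",r[0],.1043)[0];print(r,p)
    O=np.array([.57487,-.01441]);y=np.array([.1767,.9843]);x=np.array([y[1],-y[0]]);print((p[:2]-O)@x,(p[:2]-O)@y)
except Exception as e:print(e)
E
```

```text
10.3 pos [ 0.4032 -0.1687  0.2441] dcm [ -9.97  13.98 -24.23] zaxis [-0.175 -0.985  0.   ] y [ 0.001 -0.001 -1.   ] F [ 0.38 -1.02  0.2 ] Fy_org -0.93 w 0.03671857624725318
(array([336.61403509, 230.31578947]), array([332, 226,  10,  10,  57], dtype=int32)) [ 0.53357128 -0.00673064  0.1043    ]
-0.04200727311536378 0.0002613144020680129
```

View pics/endA.png

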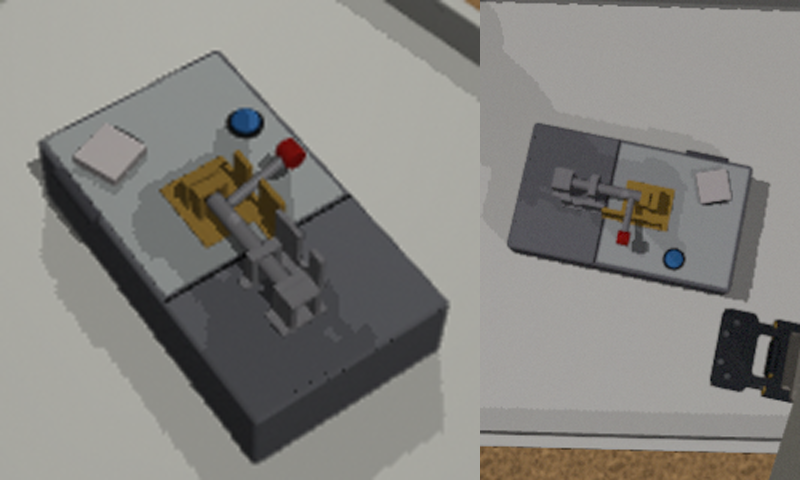

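The handle sits in the brass notch with the red tab at (290,153) in the left panel, and the robot is clear. Cast onto the handle-down height, the tab falls at organiser (-42.0, 0.3) against (-42.3, 60.2) at the start, so it is fully down after about 60 mm of travel. Handing in.

```bash
python3 -c "
from station import arm
print(arm.job_done())"
```

```text
the job is handed in; nothing more can be done
None
```

The bolt is locked. I pinched the red tab and lifted the handle to about 0.68 rad. I then slid the bolt about 60 mm in small steps until the nose met the keeper's stop, lowered the handle into the locking notch, let go and backed off. It took about 10.4 s of the 38 s allowed.

- **Contact at the stop:** the force along the bolt peaked at about 7 N, of which roughly 5 N was on the nose (limit 15 N). The highest total force at the wrist was about 9 N. These are the readings at the end of each move.
- **Lowering:** I saw no upward push as the handle dropped past the leaf tops, and a light 3.4 N at the bottom.
- **Final picture:** the tab is at the organiser's x −42.0, y +0.3 mm, against x −42.3 at the start, so the handle is fully down. The card reader looks unmoved. I did not check the other loose items at the end, but I never worked near them.
- **Small disagreement:** the force rose faster on contact than 3 N per mm would give. I put the nose compression at 1 to 1.7 mm, inside the 2.5 mm allowed for a free drop.

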